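# Reset the tracing light pad with a stylus

## Task

The tracing light pad has frozen: take the orange-handled stylus out of its wooden stand and use its tip to press the recessed yellow button of the yellow-ringed controller fully down for a moment. Do not press the blue button of the other controller. Then put the stylus back upright in its stand, collar down on the rim, and let go.

Things in the scene. Friction and masses are not known exactly. Their poses are not given: they have to be found in the camera images.
- stylus_grip (a point): Centre of the orange round handle (16 mm diameter, 70 mm long) of a loose upright stylus, 146 mm long, about 60 g; z runs up along it. Below this point: black collar (38 mm diameter) from 35 to 41 mm, steel shank 10 mm in diameter to 91 mm, then a steel tip 6 mm in diameter ending flat at 111 mm. It starts in the stand, collar on the rim.
- stylus_tip (a point): Centre of the flat end of the stylus's 6 mm steel tip, 111 mm below stylus_grip along the stylus.
- stand_mouth (a point): Fixed brown wooden round stand, 64 mm in diameter (foot 88 mm), 85 mm high: this point is the centre of the top of its vertical hole, level with the rim. The hole is 26 mm in diameter and 77 mm deep. With the stylus home its collar rests flat on the rim: stylus_grip is 41 mm above, stylus_tip 70 mm below this point.
- yellow_cap (a point): Centre of the top of the yellow button (25 mm diameter), in a round well 28 mm wide in the middle of the top of a fixed white controller, 110 x 80 x 40 mm, yellow ring round the well. Released, it lies 28 mm above the work surface, 12 mm below the controller's top; it moves down with the button. A like controller with blue ring and button stands near; the two may swap places.
- yellow_button (a joint): Travel of the yellow button in m: 0 released, 0.005 fully down; a spring pushes it back up (about 1.2 N to start it, 4.2 N fully down).
- blue_button (a joint): Travel of the blue button of the other controller in m, same spring: 0 released, 0.005 fully down. It must not be pressed.
Mind the look-alikes: they are no part of the job. What is meant by the part that bears stand_mouth is not red, and is the smaller of those in its own colour.

How it is judged (in metres and radians):
On the way:
1. the yellow button is pressed fully down (at least 4 of its 5 mm) with the stylus tip on it (value of joint yellow_button above 0.004 m and distance between stylus_tip and yellow_cap below 0.014 m), for 0.1 s.
At the end, for the whole second after the job is handed in: The stylus stands in its stand's hole, collar down on the rim (tip at least 64 mm below the rim), upright within 10 degrees, let go; both buttons are up (within 1.5 mm) (horizontal distance between stylus_grip and stand_mouth below 0.02 m and z of stylus_tip in the frame of stand_mouth below -0.064 m and angle between stylus_grip's own z axis and vertical below 0.17 rad and value of joint each of yellow_button, blue_button below 0.0015 m); the robot touches nothing.
It fails at once if the blue button is pressed more than 2.5 mm (value of joint blue_button above 0.0025 m).
It fails at once if the yellow button is pressed more than 2.5 mm with the stylus tip not on it (value of joint yellow_button above 0.0025 m and distance between stylus_tip and yellow_cap above 0.02 m).
It also fails if it takes over 59 s, if anything falls off the work surface, if the arm or the gripper's body presses on something with over 40 N, if the wrist force passes 120 N, or if a joint passes its speed limit or range.

## Robot

A 6-joint arm with a two-finger parallel gripper is mounted at the origin on the work surface. World frame = base frame: x ahead of the robot, y to its left, z up, the work surface at z = 0. Lengths are in m, angles in degrees, forces in N, time in s.
With the tool pointing down it reaches from about 0.35 to 0.875 m from the base axis. Payload 4.2 kg.
Tool frame: the origin (TCP) lies on the centre line of the jaws, within the pads' length; the fingertips stand 19 mm ahead of it and the grasp point (between the pads) is the TCP; x points along the fingers, y is the direction in which the jaws open and shut, and the axes are right-handed (so a half turn about x gives the same grasp; the last joint's range is limited). The gripper opens to 87 mm and grips with 3 to 60 N. Pads are 19 mm wide; open, the fingers measure 117 mm over their backs; the gripper's body (75 mm by 190 mm) begins 51 mm behind the grasp point.
Start: joints at [88.843, 22.042, 0.453, 0, -68.411, -14.817], TCP at [0.172, 0.601, 0.242] pointing down, gripper open.
Joint ranges: [-179.83, 179.83], [-69.29, 118.12], [-61.27, 80.66], [-181.25, 117.63], [-171.15, -9.14], [-177.46, 177.46]. Speed limits (degrees/s): [159.86, 159.86, 180, 180, 180, 180].

## Interface

Orientations are given as a 3x3 rotation matrix whose columns are the frame's x, y, z axes.
In Python, from station import * gives the robot as it stands.
- The arm moves only by the shell command python3 -m creep 'ROWS'. ROWS is JSON, a list of rows, each a list of 5 numbers: the opening, from 0 (shut) to 1 (fully open), then the shift along the world's x, y, z in mm, then the turn about the world's z in rad. In form: [[jaw, x, y, z, turn], ...]. A call has exactly 8 rows; each row is the pose to reach, as a shift and turn from the pose measured when the call began; what a row does not reach only later rows make up. A row lasts 1/10 s, in which the tool goes at most 50 mm and 8.59 degrees, less where a joint would pass 70% of its speed; a pose out of reach is approached as far as the arm can. A call with a gripper value outside its range is refused whole. The fingers move at their own pace and stop on an object; the grip force is fixed at half the most. Time passes only in rows, so rows that repeat a pose let the fingers close, or fill a call up. It gives the time, the measured TCP pose, the force and the opening at its end, in the units of the state.
- sense(): the state, without advancing time (a new reading comes with each control period).
- capture(name): name is "scene" or "top"; returns a dict with "image" (420x560x3 uint8, blue, green, red), "z_map" (420x560 float32, m along the optical axis (not along the pixel's ray), 0 where there is no reading), "mtx" (3x3 intrinsics, pixels), "k1" (the pictures are not rectified: a ray, as slopes to the right and down, at radius r is drawn at 1 + k1 r^2 times it, then the intrinsics apply), "eye" and "attitude" of the camera in the world. Camera axes: x right, y up, looking along -z (the intrinsics and any distortion apply to the point x, -y, -z); pixel columns grow to the right and rows downward; lengths in m; the calibration is good to about 2 mm. A picture is of the moment at which its call begins.
- finish_job(): hands the job in, once; it reports no verdict.
Trained networks look in a picture, given as the dict that the camera call returned (one of the last four; its "shot" number tells which), for a name from the list of things; names that differ only in an ending like _2 or _b are one class to them, and where a whole thing is asked for, a point or a joint stands for the part that bears it (a point fixed in the world has none). Each returns a list of dicts, best first, with "confidence" (0 to 1); they miss things now and then, are a little off and sometimes report something else, mostly with a low value. They report only what shows in the picture. A call takes as long as a camera call. They do not tell look-alikes from the thing itself.
- look_for(picture, thing): "box" ([left, top, right, bottom] in pixels, round what is visible of it).
- mark_of(picture, thing): "centre" ([column, row] in pixels: a listed point, or the origin of a listed thing).
The state is a dict: "time_s": time; "joints": joint angles; "joint_velocities": joint speeds; "effort": joint torques, N m; "tcp_pos": TCP position; "ee_rot": TCP orientation; "wrist_force": force on the tool from outside, world axes, zero at the start; "moment": the same for the moment, N m; "gripper_width": opening from 0.0 (shut) to 1.0 (fully open).
Only numpy, scipy, OpenCV 4.12 (cv2) and the standard library are available. Lean on these libraries where they do the work, as an engineer would, in place of code of your own. Each camera call takes 0.05 s, during which the arm holds its last target.

## Working session

There is one attempt and no reset: what is moved stays moved. The work goes in short steps, Python scripts to look and compute and a shell command to move; the robot and the scene stay as the last step left them, time stands still between calls to the robot, and variables do not carry over. Pictures are saved under pics/ and viewed, and the job is handed in when it is done.

```bash
mkdir -p pics; ls
cat > h.py <<'E'
import numpy as np, cv2
from station import *
def ray(p,u,v):
    m=p["mtx"]; k=p["k1"]
    x=(u-m[0][2])/m[0][0]; y=(v-m[1][2])/m[1][1]
    a,b=x,y
    for _ in range(30):
        s=1+k*(a*a+b*b); a,b=x/s,y/s
    return np.array([a,-b,-1.0])
def at_depth(p,u,v,d=None):
    if d is None: d=p["z_map"][int(round(v)),int(round(u))]
    return np.array(p["eye"])+np.array(p["attitude"])@(ray(p,u,v)*d)
def at_z(p,u,v,z):
    r=np.array(p["attitude"])@ray(p,u,v); e=np.array(p["eye"])
    return e+r*(z-e[2])/r[2]
def cloud(p):
    m=np.array(p["mtx"]);H,W=p["z_map"].shape
    uu,vv=np.meshgrid(np.arange(W),np.arange(H))
    x=(uu-m[0,2])/m[0,0]; y=(vv-m[1,2])/m[1,1];a,b=x,y
    for _ in range(20):
        s=1+p["k1"]*(a*a+b*b);a,b=x/s,y/s
    P=np.stack([a,-b,-np.ones_like(a)],-1)*p["z_map"][...,None]
    return P@np.array(p["attitude"]).T+np.array(p["eye"])
E
python3 - <<'E'
from h import *
print(sense())
for n in ("scene","top"):
    p=capture(n); cv2.imwrite(f"pics/{n}0.png",p["image"]); np.savez(f"{n}0.npz",**{k:np.array(v) for k,v in p.items()})
    print(n,p["eye"],p["k1"],np.array(p["mtx"]).tolist())
    for t in ("stylus_grip","stand_mouth","yellow_cap","blue_button"):
        for r in mark_of(p,t)[:4]: print(t,r, at_depth(p,*r["centre"]).round(3))
        print([ (np.round(r["box"]),r["confidence"]) for r in look_for(p,t)][:4] if t!="stand_mouth" else "")
E
```

```text
pics
{'time_s': 0.0, 'joints': array([ 8.88403327e+01,  2.20903702e+01,  3.79502571e-01, -2.77845063e-02,
       -6.84120597e+01, -1.48167866e+01]), 'joint_velocities': array([ 0.0702676 , -0.05265692, -0.0235861 , -0.01048204, -0.02986136,
       -0.00443661]), 'effort': array([-2.02130018e-04, -3.90662062e+01,  1.87402207e+01,  4.21992347e+00,
        1.09729345e-02, -1.85440126e-04]), 'tcp_pos': array([0.1718552 , 0.60031909, 0.24046492]), 'ee_rot': array([[-4.94243605e-04, -2.75413744e-01, -9.61325660e-01],
       [-2.13587947e-03, -9.61323294e-01,  2.75414165e-01],
       [-9.99997597e-01,  2.18939743e-03, -1.13122671e-04]]), 'wrist_force': array([-0.0147311 , -0.16070421,  0.41616963]), 'moment': array([0.01171037, 0.0114745 , 0.00479052]), 'gripper_width': 1.0016201201672759}
scene [ 1.07117056 -0.24564307  0.80903359] -0.02200066844905561 [[456.04048323214556, 0.0, 275.2513878517479], [0.0, 456.04048323214556, 203.4939274635771], [0.0, 0.0, 1.0]]
stylus_grip {'centre': [363.5, 177.0], 'confidence': 0.91} [0.578 0.25  0.133]
[(array([351., 164., 373., 195.]), 0.87)]
stand_mouth {'centre': [361.7, 191.9], 'confidence': 0.92} [0.583 0.248 0.094]
stand_mouth {'centre': [338.4, 251.9], 'confidence': 0.9} [0.667 0.13  0.059]
stand_mouth {'centre': [295.9, 142.0], 'confidence': 0.85} [0.381 0.207 0.104]

yellow_cap {'centre': [163.3, 301.5], 'confidence': 0.54} [ 0.576 -0.214  0.032]
[(array([158., 296., 169., 304.]), 0.64)]Traceback (most recent call last):
  File "<stdin>", line 7, in <module>
ValueError: it knows: stand_mouth, stylus_grip, stylus_tip, yellow_cap
```

Run:
```python
from h import *
p=capture("top"); cv2.imwrite("pics/top0.png",p["image"]); np.savez("top0.npz",**{k:np.array(v) for k,v in p.items()})
print(p["eye"],np.array(p["mtx"]).tolist())
for t in ("stylus_grip","stand_mouth","yellow_cap"):
    for r in mark_of(p,t)[:5]: print(t,r, at_depth(p,*r["centre"]).round(3))
```

```text
[0.48867505 0.05563221 1.03841803] [[432.60150934550063, 0.0, 271.54208174220827], [0.0, 432.60150934550063, 205.76311807553716], [0.0, 0.0, 1.0]]
stand_mouth {'centre': [209.5, 271.1], 'confidence': 0.68} [0.384 0.209 0.011]
stand_mouth {'centre': [244.4, 144.1], 'confidence': 0.66} [0.687 0.122 0.009]
stand_mouth {'centre': [179.8, 186.2], 'confidence': 0.65} [0.574 0.248 0.149]
yellow_cap {'centre': [386.6, 192.5], 'confidence': 0.59} [ 0.563 -0.213  0.027]
```

View pics/scene0.png

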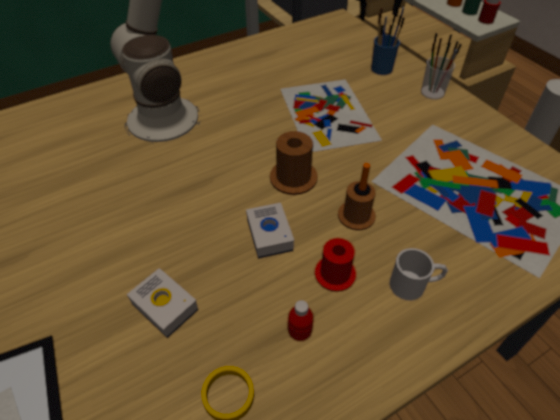

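```bash
sleep 1; ls pics
```

```text
scene0.png
top0.png
```

View top.

View pics/top0.png

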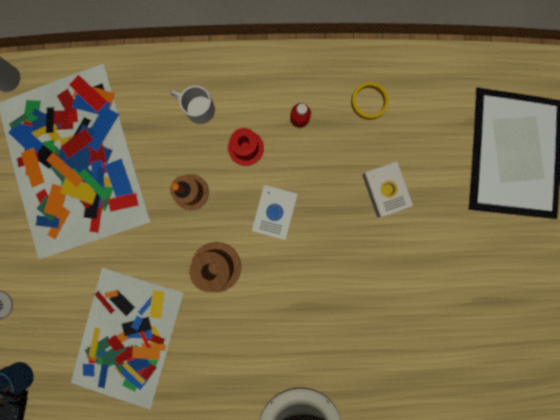

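Run:
```python
from h import *
p=dict(np.load("top0.npz",allow_pickle=True)); C=cloud(p)
q=dict(np.load("scene0.npz",allow_pickle=True)); D=cloud(q)
def near(C,x,y,r): return np.hypot(C[...,0]-x,C[...,1]-y)<r
for nm,C,im in (("top",C,p["image"]),("scene",D,q["image"])):
    h=cv2.cvtColor(im,cv2.COLOR_BGR2HSV)
    m=near(C,.576,.25,.06)
    for lo,hi in ((.08,.09),(.09,.1),(.105,.157),(.14,.17)):
        k=m&(C[...,2]>lo)&(C[...,2]<hi); P=C[k]
        if len(P): print(nm,lo,hi,len(P),P.mean(0).round(4),P.min(0).round(4),P.max(0).round(4))
    for x,y in ((.57,-.213),):
        k=near(C,x,y,.09)&(C[...,2]>.034)&(C[...,2]<.046); 
        r=cv2.minAreaRect((C[k][:,:2]*1000).astype(np.float32)); print(nm,"ctrl",r,np.median(C[k][:,2]))
        k=near(C,x,y,.03)&(C[...,2]<.033)&(C[...,2]>.02); print("well",C[k].mean(0).round(4),C[k].min(0).round(4),C[k].max(0).round(4))
cv2.imwrite("pics/topz.png",cv2.resize(p["image"][150:260,130:280],None,fx=5,fy=5,interpolation=cv2.INTER_CUBIC))
cv2.imwrite("pics/scz.png",cv2.resize(q["image"][130:260,260:400],None,fx=4,fy=4,interpolation=cv2.INTER_CUBIC))
cv2.imwrite("pics/yel.png",np.hstack([cv2.resize(p["image"][150:230,350:430],(400,400)),cv2.resize(q["image"][260:340,120:200],(400,400))]))
```

```text
top 0.08 0.09 426 [0.5742 0.2501 0.0855] [0.5447 0.2234 0.0803] [0.6054 0.2848 0.09  ]
top 0.09 0.1 107 [0.5725 0.2531 0.0921] [0.5555 0.2398 0.0901] [0.591  0.2737 0.0986]
top 0.105 0.157 39 [0.5718 0.2505 0.135 ] [0.5662 0.2478 0.1076] [0.5812 0.2577 0.1565]
top 0.14 0.17 60 [0.5731 0.2543 0.1582] [0.5663 0.2478 0.1435] [0.5812 0.2628 0.1647]
top ctrl ((571.1590576171875, -214.3488311767578), (109.88776397705078, 82.78020477294922), 17.48678207397461) 0.040172582332963724
well [ 0.5731 -0.2174  0.0278] [ 0.5618 -0.2305  0.0201] [ 0.5864 -0.2041  0.033 ]
scene 0.08 0.09 345 [0.5798 0.2474 0.0853] [0.5432 0.2211 0.08  ] [0.6061 0.2856 0.0897]
scene 0.09 0.1 135 [0.5762 0.254  0.0922] [0.554  0.2371 0.09  ] [0.5914 0.2768 0.0988]
scene 0.105 0.157 140 [0.5767 0.2537 0.1313] [0.5658 0.2485 0.1053] [0.5822 0.2653 0.1566]
scene 0.14 0.17 89 [0.5755 0.2547 0.1542] [0.5644 0.2487 0.14  ] [0.5822 0.2653 0.1641]
scene ctrl ((569.6336669921875, -215.43734741210938), (112.541015625, 81.59764862060547), 18.006614685058594) 0.04055042280610527
well [ 0.5641 -0.2151  0.0283] [ 0.5535 -0.2293  0.0207] [ 0.576  -0.201   0.0327]
```

The pictures show the stylus in the smaller brown stand, at about (180,188) in top and (361,185) in scene. The big brown and red stands are decoys. The yellow controller is at about (388,190) in top and the blue one at about (275,212). The measured stand rim is at 0.085, about 62 mm across, and the handle top is at 0.161, both as they should be. The handle is at about (0.574, 0.2545).

```bash
python3 -m creep '[[1,0,0,20,0],[1,30,-26,40,0],[1,65,-56,50,0],[1,100,-86,50,0],[1,135,-116,50,0],[1,170,-146,50,0],[1,200,-172,50,0],[1,200,-172,50,0]]'
```

```text
time_s: 1.3
tcp_pos: [0.3746, 0.4258, 0.2918]
ee_rot: [[0.0, -0.28, -0.96], [-0.0, -0.96, 0.28], [-1.0, 0.0, -0.0]]
wrist_force: [-0.1, 0.4, 0.1]
gripper_width: 1.001
```

View pics/topz.png

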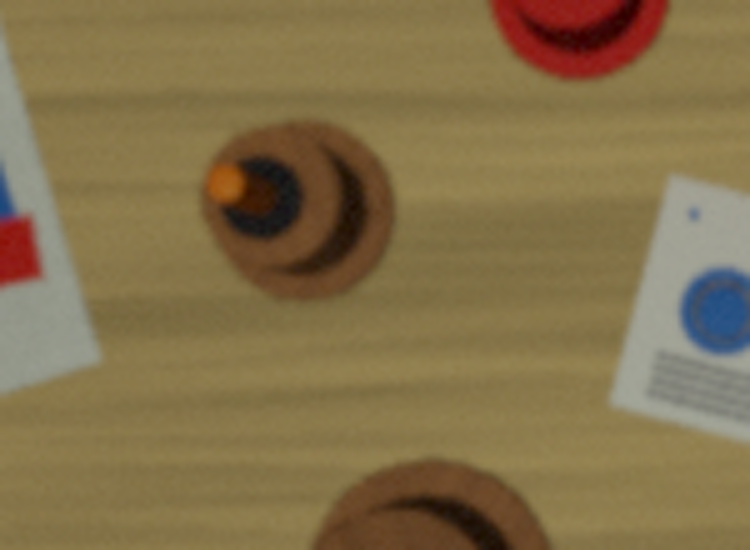

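View pics/scz.png

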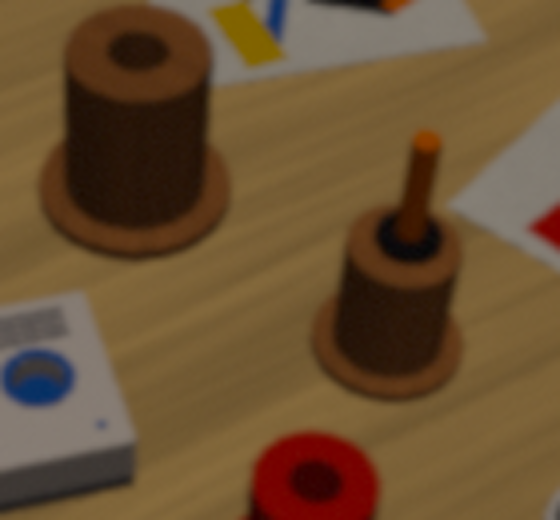

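View pics/yel.png

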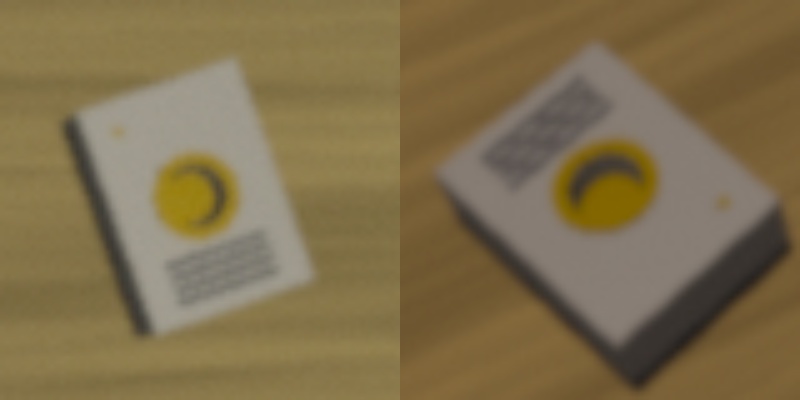

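Run:
```python
from h import *
p=dict(np.load("top0.npz",allow_pickle=True)); q=dict(np.load("scene0.npz",allow_pickle=True))
t=lambda X,Y:(X/5-.4+130,Y/5-.4+150); s=lambda X,Y:(X/4-.4+260,Y/4-.4+130)
print("handle top",at_z(p,*t(227,184),.161),at_z(q,*s(427,143),.161))
print("collar",at_z(p,*t(262,198),.091),at_z(q,*s(409,236),.091))
print("rim",at_z(p,*t(272,205),.085),at_z(q,*s(404,247),.085))
y=lambda X,Y:(X/5-.4+350,Y/5-.4+150)
print("ring",at_z(p,*y(197,195),.04),at_z(q,(606-400)/5-.4+120,186/5-.4+260,.04))
print("blue",at_z(p,*t(723,310),.04))
```

```text
handle top [0.57266957 0.25562016 0.161     ] [0.57393348 0.25564167 0.161     ]
collar [0.57287694 0.25593319 0.091     ] [0.57330802 0.25603738 0.091     ]
rim [0.57020874 0.25271992 0.085     ] [0.57434724 0.25281504 0.085     ]
ring [ 0.57135242 -0.21582671  0.04      ] [ 0.56898649 -0.21492332  0.04      ]
blue [0.52195925 0.05288745 0.04      ]
```

```bash
python3 -m creep '[[1,35,-30,0,0],[1,70,-60,0,0],[1,105,-90,0,0],[1,140,-120,0,0],[1,175,-150,0,0],[1,199,-171,0,0],[1,199,-171,0,0],[1,199,-171,0,0]]'
```

```text
time_s: 2.1
tcp_pos: [0.5738, 0.2546, 0.2914]
ee_rot: [[-0.0, -0.281, -0.96], [-0.001, -0.96, 0.281], [-1.0, 0.001, 0.0]]
wrist_force: [0.2, 1.1, -0.4]
gripper_width: 0.996
```

```bash
python3 -m creep '[[1,0,1,-40,0],[1,0,1,-80,0],[1,0,1,-110,0],[1,0,1,-130,0],[1,0,1,-150,0],[1,0,1,-166,0],[1,0,1,-166,0],[1,0,1,-166,0]]' && python3 -m creep '[[0,0,0,0,0],[0,0,0,0,0],[0,0,0,0,0],[0,0,0,0,0],[0,0,0,0,0],[0,0,0,0,0],[0,0,0,0,0],[0,0,0,0,0]]'
```

```text
time_s: 2.9
tcp_pos: [0.5734, 0.2568, 0.126]
ee_rot: [[0.0, -0.28, -0.96], [-0.0, -0.96, 0.28], [-1.0, 0.0, -0.0]]
wrist_force: [0.5, 0.4, 0.8]
gripper_width: 1.001
time_s: 3.7
tcp_pos: [0.5734, 0.2568, 0.1259]
ee_rot: [[0.0, -0.28, -0.96], [-0.001, -0.96, 0.28], [-1.0, 0.001, -0.0]]
wrist_force: [-0.3, 0.1, 0.7]
gripper_width: 0.357
```

Run:
```python
from h import *
p=capture("scene");cv2.imwrite("pics/s1.png",cv2.resize(p["image"][80:240,260:460],None,fx=4,fy=4)[:600])
s=sense();print(s["gripper_width"],s["tcp_pos"],s["wrist_force"],s["moment"])
```

```text
0.3101422146156609 [0.57339359 0.25677605 0.12594988] [ 0.2516697  -0.04456996  0.28284063] [-0.00385385  0.03906084  0.03638755]
```

View pics/s1.png

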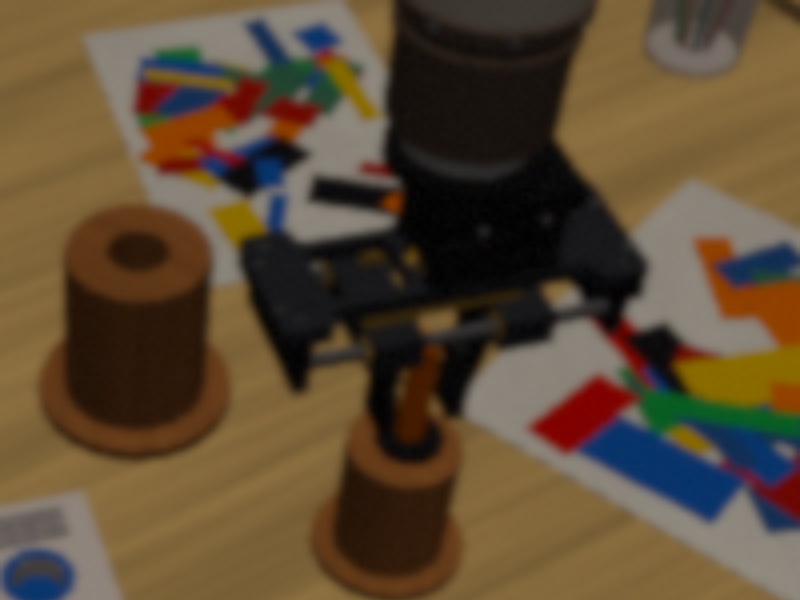

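The stylus handle sits between the fingers at about (415,390) in the crop. The jaws are still closing.

```bash
python3 -m creep '[[0,0,0,0,0],[0,0,0,0,0],[0,0,0,0,0],[0,0,0,0,0],[0,0,0,0,0],[0,0,0,0,0],[0,0,0,0,0],[0,0,0,0,0]]'
python3 - <<'E'
from h import *
p=capture("scene");cv2.imwrite("pics/s2.png",cv2.resize(p["image"][140:240,310:435],None,fx=6,fy=6))
E
```

```text
time_s: 4.55
tcp_pos: [0.5734, 0.2568, 0.1259]
ee_rot: [[0.0, -0.28, -0.96], [-0.001, -0.96, 0.28], [-1.0, 0.001, -0.0]]
wrist_force: [0.4, -0.4, 0.4]
gripper_width: 0.178
```

View pics/s2.png

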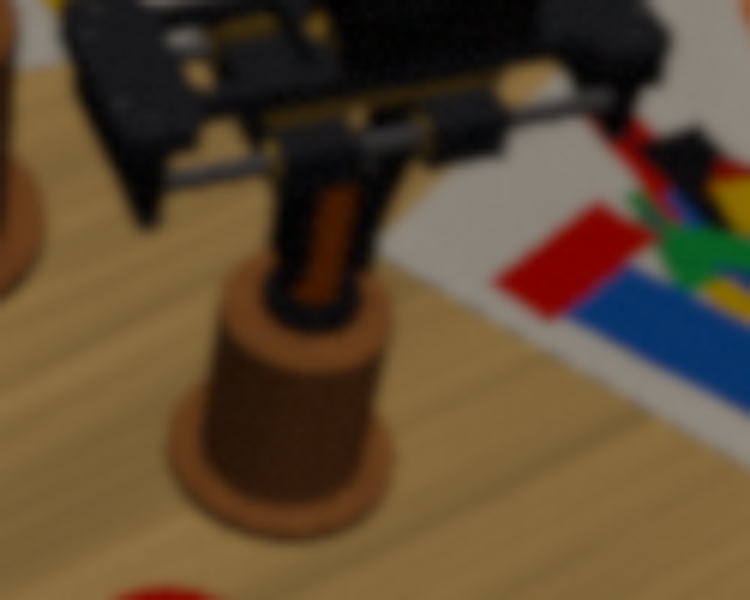

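Gripped: the opening of 0.178 is about 15.5 mm. Lift it straight up.

```bash
python3 -m creep '[[0,0,0,10,0],[0,0,0,30,0],[0,0,0,55,0],[0,0,0,85,0],[0,0,0,115,0],[0,0,0,140,0],[0,0,0,140,0],[0,0,0,140,0]]'
python3 - <<'E'
from h import *
p=capture("scene");cv2.imwrite("pics/s3.png",cv2.resize(p["image"][80:230,310:460],None,fx=4,fy=4)); np.savez("s3.npz",**{k:np.array(v) for k,v in p.items()})
for t in ("stylus_grip","stylus_tip","stand_mouth"):
    for r in mark_of(p,t): print(t,r,at_depth(p,*r["centre"]).round(4),at_z(p,*r["centre"],.085).round(4))
p=capture("top");cv2.imwrite("pics/t3.png",p["image"]);np.savez("t3.npz",**{k:np.array(v) for k,v in p.items()})
for t in ("stylus_tip","stand_mouth"):
    for r in mark_of(p,t): print(t,r,at_z(p,*r["centre"],.085).round(4))
E
```

```text
time_s: 5.4
tcp_pos: [0.5733, 0.2568, 0.2668]
ee_rot: [[0.001, -0.28, -0.96], [0.001, -0.96, 0.28], [-1.0, -0.001, -0.001]]
wrist_force: [-0.0, 0.4, -1.2]
gripper_width: 0.175
stylus_grip {'centre': [374.5, 124.1], 'confidence': 0.94} [0.5781 0.2523 0.2719] [0.4066 0.4255 0.085 ]
stylus_tip {'centre': [364.6, 164.2], 'confidence': 0.62} [0.4464 0.3772 0.0023] [0.5105 0.3134 0.085 ]
stand_mouth {'centre': [358.0, 189.3], 'confidence': 0.94} [0.5607 0.2574 0.0767] [0.5665 0.2517 0.085 ]
stand_mouth {'centre': [295.6, 139.5], 'confidence': 0.73} [0.3788 0.2079 0.1093] [0.3548 0.2236 0.085 ]
stand_mouth {'centre': [338.8, 255.2], 'confidence': 0.7} [0.67   0.1299 0.0509] [0.688 0.113 0.085]
stand_mouth {'centre': [204.5, 271.1], 'confidence': 0.91} [0.3916 0.2087 0.085 ]
stand_mouth {'centre': [178.8, 189.2], 'confidence': 0.73} [0.5735 0.2644 0.085 ]
stand_mouth {'centre': [245.7, 136.1], 'confidence': 0.66} [0.6899 0.1139 0.085 ]
```

View pics/s3.png

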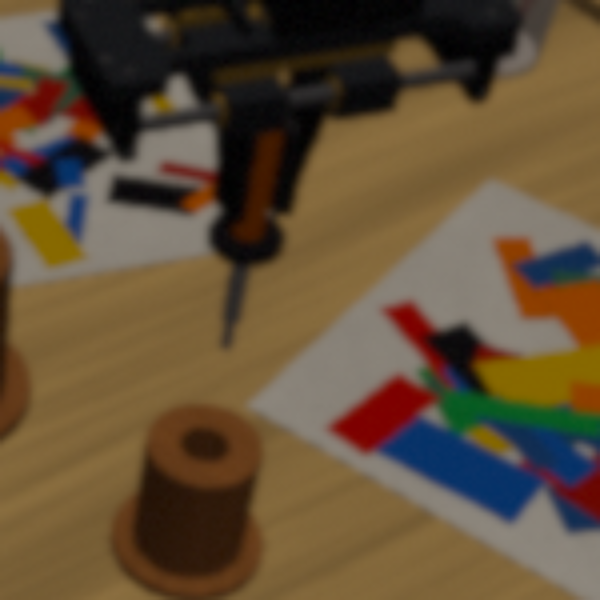

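The stylus is held and hangs clear. Its tip is at about (366,166) in scene and the empty hole at about (361,190).

Run:
```python
from h import *
q=dict(np.load("s3.npz",allow_pickle=True))
s=lambda X,Y:(X/4-.4+310,Y/4-.4+80)
print("tip",at_z(q,*s(227,347),.156)); print("collar",at_z(q,*s(246,234),.228)); print("hole",at_z(q,*s(205,443),.085)); print("rim",at_z(q,*s(204,446),.085))
p=dict(np.load("t3.npz",allow_pickle=True)); cv2.imwrite("pics/t3z.png",cv2.resize(p["image"][120:280,120:280],None,fx=3.7,fy=3.7))
D=cloud(q); r=np.hypot(D[...,0]-.575,D[...,1]-.254)
k=(r<.045)&(abs(D[...,2]-.085)<.004); pts=D[k][:,:2]; print(len(pts),pts.min(0),pts.max(0),cv2.minEnclosingCircle((pts*1000).astype(np.float32)))
k=(r<.06)&(D[...,2]>.125)&(D[...,2]<.22)
P=D[k]; print(len(P), P[P[:,2]<.18].mean(0),P[P[:,2]>.18].mean(0))
```

```text
tip [0.57247666 0.25765026 0.156     ]
collar [0.56874559 0.25974396 0.228     ]
hole [0.5722341  0.25511921 0.085     ]
rim [0.57374987 0.25327351 0.085     ]
443 [0.54266174 0.22167081] [0.60530204 0.28492646] ((574.1307373046875, 253.9370574951172), 32.54873275756836)
92 [0.57392589 0.2554519  0.16799863] [0.5749494  0.25475475 0.19694127]
```

```bash
python3 -m creep '[[0,0,-30,0,0],[0,0,-75,0,0],[0,0,-120,0,0],[0,0,-165,0,0],[0,0,-210,0,0],[0,0,-255,0,0],[0,0,-285,0,0],[0,0,-300,0,0]]'
```

```text
time_s: 6.55
tcp_pos: [0.5728, -0.0458, 0.2648]
ee_rot: [[-0.002, -0.282, -0.959], [-0.002, -0.959, 0.282], [-1.0, 0.002, 0.001]]
wrist_force: [0.3, 0.4, -1.1]
gripper_width: 0.18
```

```bash
python3 -m creep '[[0,-1,-40,0,0],[0,-2,-85,0,0],[0,-3,-125,0,0],[0,-3,-155,-10,0],[0,-3,-169,-30,0],[0,-3,-169,-50,0],[0,-3,-169,-70,0],[0,-3,-169,-70,0]]'
python3 - <<'E'
from h import *
p=capture("scene");cv2.imwrite("pics/s4.png",cv2.resize(p["image"][220:340,100:240],None,fx=5,fy=5))
p=capture("top");cv2.imwrite("pics/t4.png",cv2.resize(p["image"][130:250,320:460],None,fx=5,fy=5))
E
```

```text
time_s: 7.35
tcp_pos: [0.5681, -0.2141, 0.1912]
ee_rot: [[-0.009, -0.282, -0.959], [-0.0, -0.959, 0.282], [-1.0, 0.003, 0.009]]
wrist_force: [-1.1, -0.2, -0.9]
gripper_width: 0.175
```

View pics/s4.png

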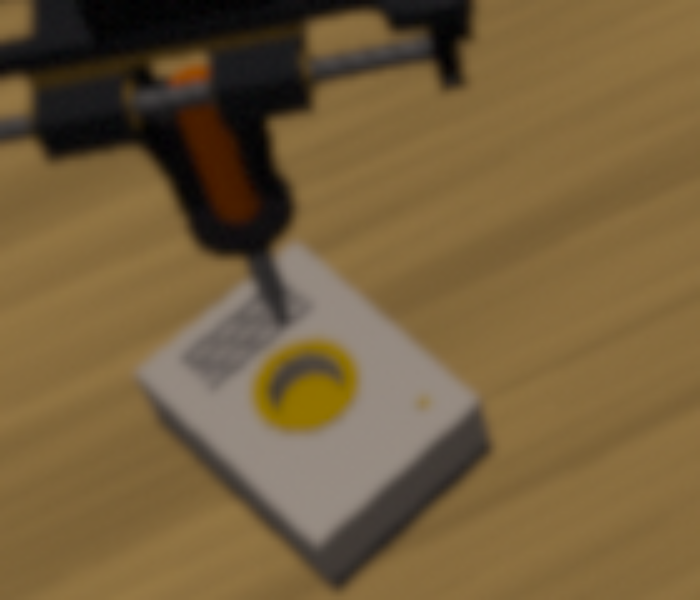

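The tip is at about (156,284), above the yellow well at (161,297). I'll check it numerically.

Run:
```python
from h import *
q=dict(np.load("scene0.npz",allow_pickle=True))
print(at_z(q,283/5-.4+100,318/5-.4+220,.081), at_z(q,306/5-.4+100,386/5-.4+220,.04))
s=sense();print(s["tcp_pos"],s["ee_rot"].round(4),s["wrist_force"])
```

```text
[ 0.56415867 -0.21353949  0.081     ] [ 0.56898649 -0.21492332  0.04      ]
[ 0.57025293 -0.21456776  0.19490361] [[-0.0022 -0.2813 -0.9596]
 [-0.0024 -0.9596  0.2813]
 [-1.      0.0029  0.0014]] [ 0.10571931 -0.28827884  0.2053852 ]
```

```bash
python3 -m creep '[[0,2,-1,-5,0],[0,2,-1,-15,0],[0,2,-1,-25,0],[0,2,-1,-35,0],[0,2,-1,-40,0],[0,2,-1,-40,0],[0,2,-1,-40,0],[0,2,-1,-40,0]]'
python3 - <<'E'
from h import *
p=capture("scene");cv2.imwrite("pics/s5.png",cv2.resize(p["image"][220:340,100:240],None,fx=5,fy=5))
s=sense();print(s["tcp_pos"],s["ee_rot"].round(4),s["wrist_force"])
E
```

```text
time_s: 8.25
tcp_pos: [0.5726, -0.2157, 0.1554]
ee_rot: [[-0.001, -0.281, -0.96], [-0.003, -0.96, 0.281], [-1.0, 0.003, 0.0]]
wrist_force: [0.1, -0.4, -0.9]
gripper_width: 0.172
[ 0.57258945 -0.21565077  0.15546216] [[-1.100e-03 -2.813e-01 -9.596e-01]
 [-2.600e-03 -9.596e-01  2.813e-01]
 [-1.000e+00  2.800e-03  3.000e-04]] [-0.56562641  0.46515501 -0.04673023]
```

View pics/s5.png

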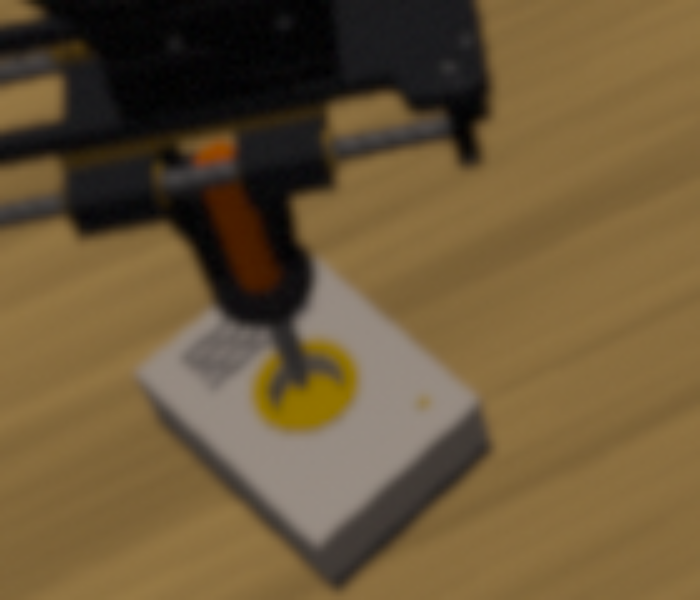

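The tip enters centrally over the well, at about (300,385) in the crop. I'll press down and watch the force.

```bash
python3 -m creep '[[0,1,0,-4,0],[0,2,0,-8,0],[0,2,0,-12,0],[0,2,0,-15,0],[0,2,0,-17,0],[0,2,0,-19,0],[0,2,0,-20,0],[0,2,0,-20,0]]'
python3 - <<'E'
from h import *
p=capture("scene");cv2.imwrite("pics/s6.png",cv2.resize(p["image"][220:340,100:240],None,fx=5,fy=5))
s=sense();print(s["tcp_pos"],s["wrist_force"],s["moment"],s["gripper_width"])
E
```

```text
time_s: 9.1
tcp_pos: [0.5745, -0.2157, 0.1357]
ee_rot: [[-0.001, -0.281, -0.96], [-0.003, -0.96, 0.281], [-1.0, 0.003, 0.0]]
wrist_force: [-1.1, 1.1, 2.3]
gripper_width: 0.174
[ 0.57449558 -0.21568737  0.13578977] [-1.12883838  0.81218489  1.94353085] [ 0.21102567  0.4525618  -0.03157508] 0.17811932809082637
```

View pics/s6.png

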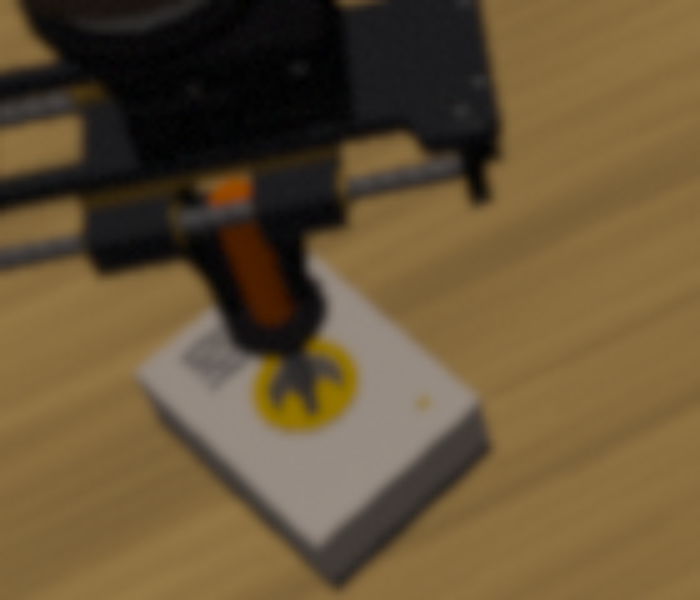

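Contact: about 3 N over the unloaded reading, so roughly 3 mm of travel. Press deeper and hold.

```bash
python3 -m creep '[[0,0,0,-1,0],[0,0,0,-2,0],[0,0,0,-3,0],[0,0,0,-4,0],[0,0,0,-4,0],[0,0,0,-4,0],[0,0,0,-4,0],[0,0,0,-4,0]]'
python3 - <<'E'
from h import *
s=sense();print(s["tcp_pos"],s["wrist_force"],s["moment"],s["gripper_width"])
E
```

```text
time_s: 9.95
tcp_pos: [0.5748, -0.2158, 0.1334]
ee_rot: [[-0.0, -0.281, -0.96], [-0.004, -0.96, 0.281], [-1.0, 0.003, -0.001]]
wrist_force: [-2.6, 1.1, 8.4]
gripper_width: 0.175
[ 0.57477948 -0.21584232  0.13343184] [-2.58570685  1.13375673  8.41412071] [ 0.61671799  1.05972311 -0.05946714] 0.17547075882372704
```

It has bottomed out: about 9 N, more than the 4.2 N full-travel spring force, with the tip at 0.022. Check with a picture, then withdraw.

```bash
python3 - <<'E'
from h import *
p=capture("scene");cv2.imwrite("pics/s7.png",cv2.resize(p["image"][220:340,100:240],None,fx=5,fy=5))
E
python3 -m creep '[[0,0,0,2,0],[0,0,0,6,0],[0,0,0,12,0],[0,0,0,22,0],[0,0,0,45,0],[0,0,0,75,0],[0,0,0,110,0],[0,0,0,130,0]]'
```

```text
time_s: 10.8
tcp_pos: [0.576, -0.2163, 0.2673]
ee_rot: [[0.005, -0.28, -0.96], [-0.005, -0.96, 0.28], [-1.0, 0.003, -0.007]]
wrist_force: [0.4, -0.3, -0.3]
gripper_width: 0.176
```

View pics/s7.png

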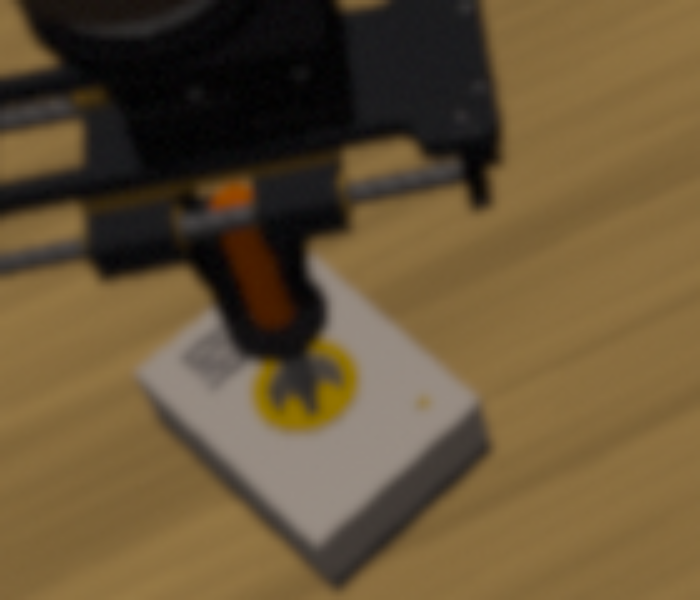

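The tip was on the button at about (310,400) in the crop. Now back to the stand.

```bash
python3 -m creep '[[0,0,20,5,0],[0,0,60,5,0],[0,-1,105,5,0],[0,-1,150,5,0],[0,-2,195,5,0],[0,-2,240,5,0],[0,-2,280,5,0],[0,-2,300,5,0]]'
```

```text
time_s: 11.6
tcp_pos: [0.5741, 0.0868, 0.2729]
ee_rot: [[0.007, -0.278, -0.961], [-0.004, -0.961, 0.277], [-1.0, 0.002, -0.008]]
wrist_force: [0.8, -0.7, -0.2]
gripper_width: 0.174
```

```bash
python3 -m creep '[[0,0,40,0,0],[0,0,80,0,0],[0,0,120,0,0],[0,-1,150,0,0],[0,-1,169,0,0],[0,-1,169,-10,0],[0,-1,169,-10,0],[0,-1,169,-10,0]]'
python3 - <<'E'
from h import *
p=capture("scene");cv2.imwrite("pics/s8.png",cv2.resize(p["image"][80:230,310:460],None,fx=4,fy=4)); np.savez("s8.npz",**{k:np.array(v) for k,v in p.items()})
p=capture("top");cv2.imwrite("pics/t8.png",cv2.resize(p["image"][110:260,100:250],None,fx=4,fy=4))
s=sense();print(s["tcp_pos"],s["ee_rot"].round(4),s["wrist_force"])
E
```

```text
time_s: 12.4
tcp_pos: [0.573, 0.2545, 0.2625]
ee_rot: [[0.006, -0.279, -0.96], [-0.005, -0.96, 0.279], [-1.0, 0.004, -0.007]]
wrist_force: [0.2, 0.5, -0.2]
gripper_width: 0.176
[0.57338429 0.25454184 0.26325662] [[ 0.0071 -0.2791 -0.9602]
 [-0.0043 -0.9603  0.279 ]
 [-1.      0.0022 -0.008 ]] [-0.89829817 -0.25663399 -0.53129023]
```

View pics/s8.png

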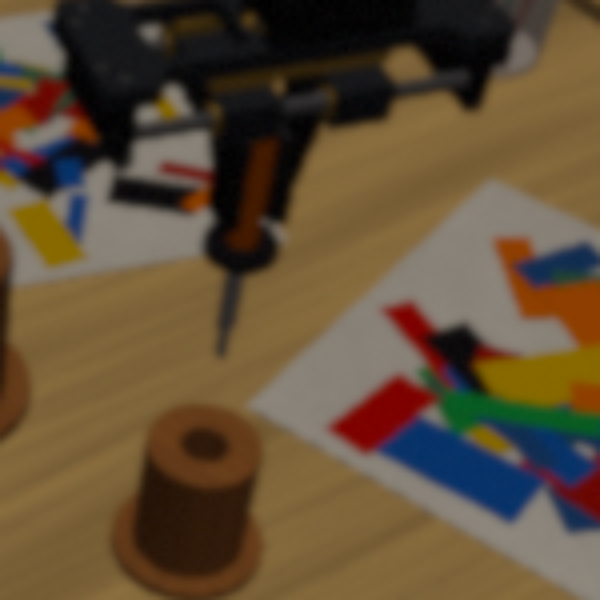

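View pics/t8.png

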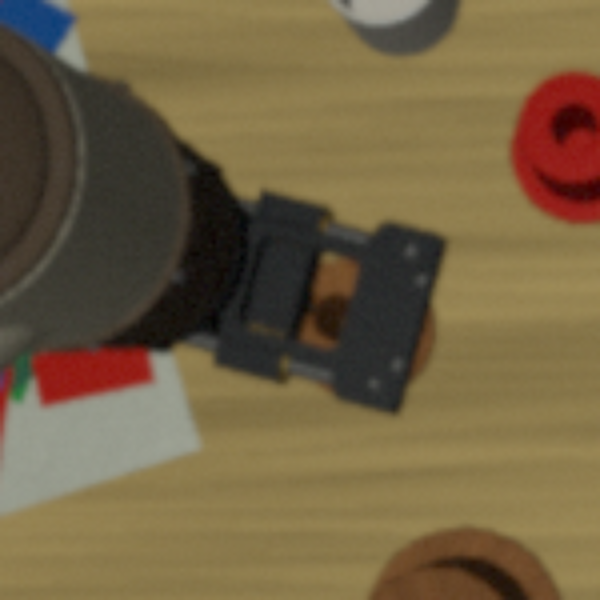

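The tip is at about (221,354) in the crop, just above the hole at (205,443).

Run:
```python
from h import *
q=dict(np.load("s8.npz",allow_pickle=True))
s=lambda X,Y:(X/4-.4+310,Y/4-.4+80)
print("tip",at_z(q,*s(221,353),.152)); print("hole",at_z(q,*s(205,443),.085))
D=cloud(q); r=np.hypot(D[...,0]-.575,D[...,1]-.254)
P=D[(r<.04)&(D[...,2]>.12)&(D[...,2]<.22)]
for a,b in((.15,.17),(.17,.195),(.195,.215)):
    k=(P[:,2]>a)&(P[:,2]<b);print(k.sum(),P[k].mean(0))
```

```text
tip [0.5713971  0.25527666 0.152     ]
hole [0.5722341  0.25511921 0.085     ]
18 [0.57406359 0.25274038 0.16113875]
43 [0.57461704 0.25211688 0.18319727]
30 [0.57493903 0.25193462 0.20287563]
```

```bash
python3 -m creep '[[0,0,0,-20,0],[0,0,0,-45,0],[0,0,0,-60,0],[0,0,0,-70,0],[0,0,0,-80,0],[0,0,0,-90,0],[0,0,0,-95,0],[0,0,0,-95,0]]'
python3 - <<'E'
from h import *
p=capture("scene");cv2.imwrite("pics/s9.png",cv2.resize(p["image"][80:230,310:460],None,fx=4,fy=4))
E
```

```text
time_s: 13.3
tcp_pos: [0.5731, 0.2544, 0.1676]
ee_rot: [[0.006, -0.279, -0.96], [-0.005, -0.96, 0.279], [-1.0, 0.003, -0.007]]
wrist_force: [0.5, -0.9, -0.7]
gripper_width: 0.179
```

View pics/s9.png

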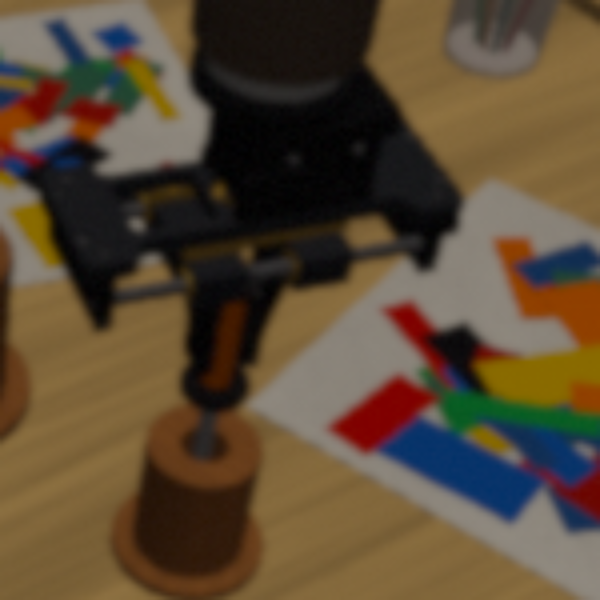

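The shank is inside the hole at about (205,440) in the crop, and the force is near zero. Lower the remaining ~41 mm.

```bash
python3 -m creep '[[0,0,0,-10,0],[0,0,0,-20,0],[0,0,0,-30,0],[0,0,0,-36,0],[0,0,0,-39,0],[0,0,0,-41,0],[0,0,0,-42,0],[0,0,0,-42,0]]'
python3 - <<'E'
from h import *
p=capture("scene");cv2.imwrite("pics/s10.png",cv2.resize(p["image"][80:230,310:460],None,fx=4,fy=4))
E
```

```text
time_s: 14.15
tcp_pos: [0.5736, 0.2547, 0.1264]
ee_rot: [[0.008, -0.279, -0.96], [-0.004, -0.96, 0.279], [-1.0, 0.002, -0.008]]
wrist_force: [-0.9, -0.1, 0.7]
gripper_width: 0.174
```

View pics/s10.png

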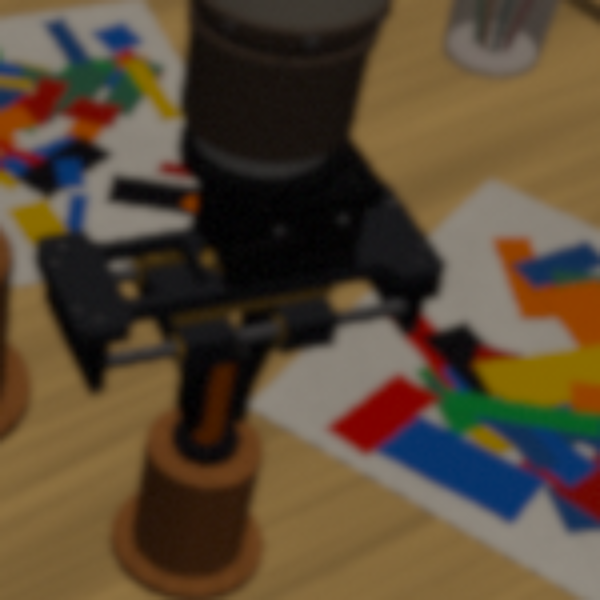

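The collar is on the rim at about (205,448) in the crop, with slight contact. Open the jaws.

```bash
python3 -m creep '[[0,0,0,-1,0],[0.2,0,0,-1,0],[0.3,0,0,-1,0],[0.5,0,0,-1,0],[0.7,0,0,-1,0],[0.9,0,0,-1,0],[1,0,0,-1,0],[1,0,0,-1,0]]'; python3 -m creep '[[1,0,0,0,0],[1,0,0,0,0],[1,0,0,0,0],[1,0,0,0,0],[1,0,0,0,0],[1,0,0,0,0],[1,0,0,0,0],[1,0,0,0,0]]'
python3 - <<'E'
from h import *
p=capture("scene");cv2.imwrite("pics/s11.png",cv2.resize(p["image"][80:230,310:460],None,fx=4,fy=4))
E
```

```text
time_s: 15.0
tcp_pos: [0.5736, 0.2547, 0.1256]
ee_rot: [[0.008, -0.279, -0.96], [-0.004, -0.96, 0.279], [-1.0, 0.002, -0.009]]
wrist_force: [0.0, 0.8, -0.1]
gripper_width: 0.66
time_s: 15.8
tcp_pos: [0.5736, 0.2547, 0.1256]
ee_rot: [[0.008, -0.279, -0.96], [-0.004, -0.96, 0.279], [-1.0, 0.002, -0.009]]
wrist_force: [0.6, 0.6, 0.7]
gripper_width: 1.003
```

View pics/s11.png

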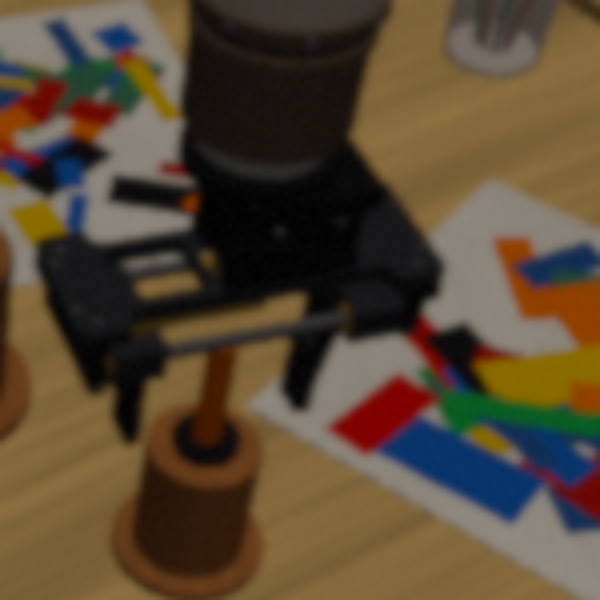

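The stylus stands free and upright in the stand, collar at (205,440) in the crop. Retreat straight up, then back.

```bash
python3 -m creep '[[1,0,0,10,0],[1,0,0,30,0],[1,0,0,60,0],[1,0,0,90,0],[1,0,0,120,0],[1,0,0,145,0],[1,0,0,150,0],[1,0,0,150,0]]'; python3 -m creep '[[1,-30,30,0,0],[1,-60,60,0,0],[1,-90,90,0,0],[1,-120,120,0,0],[1,-150,150,0,0],[1,-160,160,0,0],[1,-160,160,0,0],[1,-160,160,0,0]]'
python3 - <<'E'
from h import *
p=capture("scene");cv2.imwrite("pics/s12.png",p["image"])
C=cloud(p);r=np.hypot(C[...,0]-.574,C[...,1]-.254)<.05
for lo,hi in ((.1,.125),(.125,.15),(.15,.17)):
    P=C[r&(C[...,2]>lo)&(C[...,2]<hi)];print(len(P),P.mean(0).round(4),P.max(0).round(4))
w=np.hypot(C[...,0]-.569,C[...,1]+.215)<.008;print("yellow z",np.median(C[w][:,2]))
w=np.hypot(C[...,0]-.522,C[...,1]-.053)<.008;print("blue z",np.median(C[w][:,2]))
E
```

```text
time_s: 16.65
tcp_pos: [0.5738, 0.2549, 0.277]
ee_rot: [[0.01, -0.279, -0.96], [-0.002, -0.96, 0.279], [-1.0, -0.001, -0.01]]
wrist_force: [0.1, 0.5, -0.3]
gripper_width: 1.001
time_s: 17.45
tcp_pos: [0.4138, 0.4143, 0.276]
ee_rot: [[0.009, -0.279, -0.96], [-0.004, -0.96, 0.279], [-1.0, 0.002, -0.009]]
wrist_force: [-0.4, 0.3, -0.8]
gripper_width: 1.001
65 [0.5773 0.2513 0.1127] [0.5821 0.2614 0.1249]
67 [0.5771 0.2509 0.1378] [0.5826 0.259  0.1499]
59 [0.5752 0.2528 0.1588] [0.5824 0.2615 0.1641]
yellow z 0.02794548103065353
blue z 0.02926158285625946
```

View pics/s12.png

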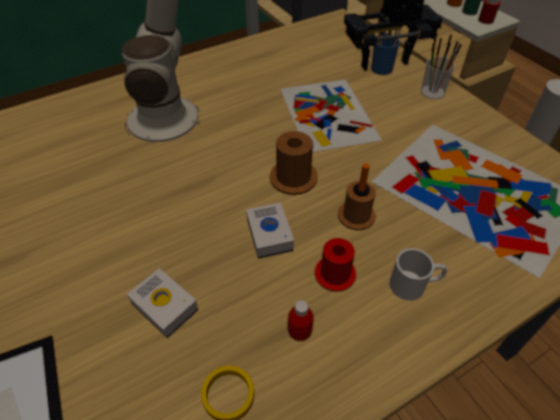

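The stylus is upright in its stand at about (361,185), both buttons are up, and the arm is clear. Handing in.

```bash
python3 -c "
from station import *
print(finish_job())"
```

```text
the job is handed in; nothing more can be done
None
```

I took the stylus from the smaller brown stand and pressed the yellow button with its tip. Then I put it back in the stand, let go, moved the arm clear and handed the job in at about 17.5 s.

- **Press:** the wrist force rose to about 9 N, against 4.2 N for full travel, with the tip at a height of about 22 mm. It was held for roughly 0.4 s. The button's travel could not be read directly, so "fully down" is inferred from force and height.
- **Final picture:** the stylus stands upright, with its top at about 0.16 m and its centre within about 3 mm of the stand's axis. Both buttons are up, yellow at 27.9 mm and blue at 29.3 mm against 28 mm nominal. The gripper is open and well away from everything.
- **Disagreements:** the scene and top cameras differed by 1 to 4 mm on some points, and some network marks were several mm off. I used my own pixel measurements and the depth map instead.

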